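# Seasonings in order of height on the pad rack

### The job

Tidy the seasonings: stand the pepper mill, spice jar, salt shaker and little lidded pinch pot upright on the wooden rack, one centred on each round cork pad, in order of height, with the tallest next to the rack's high end cheek and stepping down to the shortest next to the low end cheek. Let go of them all and leave the black mug, the teal cup and the red-lidded jar where they stand.

Things in the scene. Friction and masses are not known exactly. Their poses are not given: they have to be found in the camera images.
- pepper_mill: Dark brown turned-wood pepper mill, loose, 170 mm tall (the tallest), 58 mm across at the foot. Its domed head, from 123 to 159 mm above the foot, is at most 49 mm across and is the place to grip (about 138 mm up); a small metal button on top ends at 170 mm. The head does not turn. Origin: centre of its underside; z up along its axis; round, so yaw does not matter. About 0.18 kg.
- spice_jar: Clear glass spice jar with a green cap, loose, 106 mm tall (second tallest), 46 mm across; body up to 85 mm, cap above it. Good grip height about 75 mm above the foot. Origin: centre of its underside; z up along its axis; round, so yaw does not matter. About 0.11 kg.
- salt_shaker: Glass salt shaker with a light grey domed top, loose, 90 mm tall (third), 44 mm across at the widest, 34 mm at the top. Good grip height about 50 mm above the foot. Origin: centre of its underside; z up along its axis; round, so yaw does not matter. About 0.1 kg.
- pinch_pot: Little steel pinch pot with a fixed brown wooden lid and a small knob, loose, 60 mm tall over the knob (the shortest), steel body 49 mm across up to 41 mm, lid 51 mm across from 41 to 50 mm. Good grip height about 30 mm above the foot. Origin: centre of its underside; z up along its axis; round, so yaw does not matter. About 0.12 kg.
- rack: Fixed light-wood board 104 mm (x) by 362 mm (y), 14 mm thick, with four round cork pads 80 mm across in a row along its y axis, pad tops 16 mm above the worktop. Origin: centre of the board's underside, on the worktop; x across, y along the row, z up. Pad centres at y = -132, -44, +44 and +132 mm, x = 0.
- cheek_high: The rack's high end cheek: fixed upright light-wood panel 110 x 18 mm, 70 mm tall, across one end of the rack, 190 mm from the rack's origin at its +y or its -y end (this varies from start to start). Origin: centre of its underside, on the worktop. The tallest thing stands on the pad beside it.
- cheek_low: The rack's low end cheek: the same panel but only 28 mm tall, across the rack's other end. Origin: centre of its underside. The shortest thing stands on the pad beside it.
- cup_black: Bystander, loose: black mug with an orange-red inside, 90 mm tall, 86 mm across plus a handle on one side (123 mm in all). Origin: centre of its underside. Leave alone.
- cup_teal: Bystander, loose: teal grey-green plastic cup, light, 109 mm tall, 78 mm across, behind the rack. Origin: centre of its underside. Leave alone.
- jar_honey: Bystander, loose: glass jar with a red lid, 100 mm tall, 65 mm across. Origin: centre of its underside. Leave alone.

How it is judged:
By the outcome, as a careful person would: the job done as asked, in the order asked, and still so for the second after the job is handed in, with the robot touching nothing.
It also fails if it takes over 96 s, if anything falls off the work surface, if the arm or the gripper's body presses on something with over 40 N, if the wrist force passes 120 N, or if a joint passes its speed limit or range.

### The arm

A 6-joint arm with a two-finger parallel gripper is mounted at the origin on a cart in front of the work surface, level with it; the furniture and walls round the work are solid. World frame = base frame: x ahead of the robot, y to its left, z up, the work surface at z = 0. Lengths are in mm, angles in rad, forces in N, time in s.
With the tool pointing down it reaches from about 325 to 900 mm from the base axis. Payload 6.1 kg.
Tool frame: the origin (TCP) lies midway between the tips of the shut fingers; the grasp point (between the pads) lies 19 mm behind it; z points along the fingers, y is the line along which they close (so a half turn about z gives the same grasp; the last joint's range is limited). The gripper opens to 87 mm and grips with 3 to 60 N. Pads are 19 mm wide; open, the fingers measure 117 mm over their backs; the gripper's body (75 mm by 190 mm) begins 51 mm behind the grasp point.
Start: joints at [-1.314, 0.22, 1.526, -0, 1.395, -0.126], TCP at [233.442, -579.759, 222.538] pointing down, gripper open.
Joint ranges: [-2.98, 2.98], [-0.91, 2.08], [0.09, 2.57], [-1.24, 4.39], [0.2, 2.65], [-2.68, 2.68]. Speed limits (rad/s): [2.57, 2.57, 3.01, 3.14, 3.14, 3.14].

### API

Orientations are given as a unit quaternion [x, y, z, w].
In Python, from plant import ctrl, imaging, finish_job gives the robot as it stands. The module is installed in compiled form; this text tells all that it offers.
- The arm moves only by the tool arm_command, never from a script. Its argument "series" is a list of rows, each a list of 3 entries, a list of its own where there are three numbers: the finger opening in mm, from 0 to 87, then the shift along the tool's x, y, z in mm, then the turn, a rotation vector about the tool's x, y, z in rad. In form: [[jaw, [x, y, z], [ax, ay, az]], ...]. A call has exactly 5 rows; each row shifts and turns the commanded pose from where the row before left it, along the tool's axes as they then stand; what a row does not reach is not made up. A row lasts 1/10 s, in which the tool goes at most 50 mm and 8.59 degrees, less where a joint would pass 70% of its speed; a pose out of reach is approached as far as the arm can. A call with a gripper value outside its range is refused whole. The fingers move at their own pace and stop on an object; "newtons" is the grip in N (left out, the last holds). Time passes only in rows, so rows that do not move let the fingers close, or fill a call up. It gives the time, the measured TCP pose, the force, the opening and the grip force at its end, in the units of the state.
- ctrl.state(): the state, without advancing time (a new reading comes with each control period).
- imaging.get_image(name): name is "side" or "top" or "wrist"; returns the picture (384x512x3 uint8, red, green, blue); there is no depth.
- imaging.get_calibration(name): a dict with "fov_y" (degrees; the focal length in pixels is half the picture's height over the tangent of half this angle, whatever the lens; pixels are square), "cx", "cy" (the principal point, pixels), "D" ([k1, k2, p1, p2, k3] as OpenCV has them; the pictures are not rectified), "origin" and "attitude" of the camera in the world; the wrist camera has in their place "hand_eye" (4x4, takes a point from camera to tool coordinates, whose origin is the TCP and whose axes are the flange's). Camera axes: x right, y down, z forward; pixel columns grow to the right and rows downward; lengths in mm; the calibration is good to about 2 mm. A picture is of the moment at which its call begins: read the wrist's pose just before it. get_calibration takes no time and is no camera call.
- finish_job(): hands the job in; it is judged then, once.
The state is a dict: "clock": time; "joint_positions": joint angles; "qd": joint speeds; "joint_efforts": joint torques, N m; "tcp_pos": TCP position; "ee_rot": TCP orientation; "contact_force": force on the tool from outside, world axes, zero at the start; "ft_torque": the same for the moment, N m; "grip_width": finger opening in mm; "gripper_force": force on a finger pad.
Only numpy, scipy, OpenCV 4.12 (cv2) and the standard library are available. Lean on these libraries where they do the work, as an engineer would, in place of code of your own. Each camera call takes 0.05 s, during which the arm holds its last target. There are 200 camera calls.

## Working session

There is one attempt and no reset: what is moved stays moved. The work goes in short steps, Python scripts to look and compute and a tool call to move; the robot and the scene stay as the last step left them, time stands still between calls to the robot, and variables do not carry over. Pictures are saved under pics/ and viewed, at most 14 in all, crops included, and the job is handed in when it is done.

Besides the shell and the picture viewer there is one more tool, called after "Call:" by a JSON object that holds its "name" and its "arguments", one argument or row to a line. arm_command: Moves the arm, as the interface text tells. Its arguments: {"type":"object","properties":{"series":{"type":"array","items":{"type":"array"}},"newtons":{"type":"number"}},"required":["series"]}

```bash
mkdir -p pics; cat > h.py <<'E'
import numpy as np, cv2
from scipy.spatial.transform import Rotation as R
from plant import ctrl, imaging
def grab(n):
    s=ctrl.state(); im=imaging.get_image(n); return s,im
def save(n,f):
    s,im=grab(n); cv2.imwrite('pics/'+f,cv2.cvtColor(im,cv2.COLOR_RGB2BGR)); np.save('pics/'+f+'.npy',np.r_[s['tcp_pos'],s['ee_rot']]); return s,im
def cam(n,pose=None):
    c=imaging.get_calibration(n); f=192/np.tan(np.radians(c['fov_y'])/2)
    K=np.array([[f,0,c['cx']],[0,f,c['cy']],[0,0,1]]); D=np.array(c['D'],float)
    if n=='wrist':
        H=np.array(c['hand_eye']); Rt=R.from_quat(pose[3:]).as_matrix()
        return K,D,Rt@H[:3,:3],Rt@H[:3,3]+np.array(pose[:3])
    a=np.array(c['attitude']); Rm=a if a.shape==(3,3) else R.from_quat(a).as_matrix()
    return K,D,Rm,np.array(c['origin'],float)
def ray(cm,uv):
    K,D,Rm,o=cm; p=cv2.undistortPoints(np.array(uv,float).reshape(-1,1,2),K,D).reshape(-1,2)
    return o,(np.c_[p,np.ones(len(p))]@Rm.T)
def plane(cm,uv,z):
    o,d=ray(cm,uv); return o+d*((z-o[2])/d[:,2])[:,None]
def proj(cm,P):
    K,D,Rm,o=cm; return cv2.projectPoints((np.array(P,float).reshape(-1,3)-o)@Rm,np.zeros(3),np.zeros(3),K,D)[0].reshape(-1,2)
def tri(c1,u1,c2,u2):
    o1,d1=ray(c1,u1);o2,d2=ray(c2,u2);d1=d1[0]/np.linalg.norm(d1[0]);d2=d2[0]/np.linalg.norm(d2[0])
    t=np.linalg.lstsq(np.c_[d1,-d2],o2-o1,rcond=None)[0];a=o1+t[0]*d1;b=o2+t[1]*d2
    return (a+b)/2,np.linalg.norm(a-b)
E
python3 - <<'E'
from h import *
for n in ['side','top','wrist']:
    s,_=save(n,n+'0.png'); print(n,imaging.get_calibration(n))
print(s)
E
```

```text
side {'fov_y': 56.9394113858472, 'cx': 249.0561090513188, 'cy': 190.91141349699348, 'D': array([-0.09528873,  0.        ,  0.        ,  0.        ,  0.        ]), 'origin': array([302.15523975, 892.04028339, 804.32341219]), 'attitude': array([-0.15256541,  0.89108438, -0.4195943 ,  0.08144351])}
top {'fov_y': 48.948922371760126, 'cx': 255.14609878810126, 'cy': 189.25053039980628, 'D': array([0.02758363, 0.        , 0.        , 0.        , 0.        ]), 'origin': array([ 463.80995647,   17.50117866, 1250.35382174]), 'attitude': array([ 0.70961831, -0.70110253,  0.05717329, -0.04035234])}
wrist {'fov_y': 68.59712868729466, 'cx': 257.22093169618324, 'cy': 186.74077311181233, 'D': array([-0.06767982,  0.        ,  0.        ,  0.        ,  0.        ]), 'hand_eye': array([[-1.08868075e-03, -9.56018922e-01, -2.93302976e-01,
         7.98760288e+01],
       [ 9.99999366e-01, -1.12555037e-03, -4.30701581e-05,
        -6.89972516e-01],
       [-2.88951387e-04, -2.93302837e-01,  9.56019541e-01,
        -1.62521499e+02],
       [ 0.00000000e+00,  0.00000000e+00,  0.00000000e+00,
         1.00000000e+00]])}
{'clock': 0.1, 'joint_positions': array([-1.31410223e+00,  2.21161732e-01,  1.52749910e+00, -3.21089319e-05,
        1.39469481e+00, -1.26066843e-01]), 'qd': array([ 7.94587489e-04, -2.54565025e-03, -8.58763714e-05, -3.85911203e-04,
       -1.12090064e-03, -1.28324066e-03]), 'joint_efforts': array([ 9.04271856e-04, -4.95945311e+01, -3.88519478e+01,  7.02042296e-02,
        5.14298212e-02, -2.87092018e-05]), 'tcp_pos': array([ 233.28895085, -579.22421713,  221.53641706]), 'ee_rot': array([ 9.81741666e-01,  1.90217045e-01, -7.33025784e-05, -8.78582168e-04]), 'contact_force': array([0.26200671, 0.3885533 , 0.00435814]), 'ft_torque': array([-0.00747492,  0.02428706,  0.07558173]), 'gripper_force': 0.0, 'grip_width': 87.03903501287698}
```

View pics/top0.png

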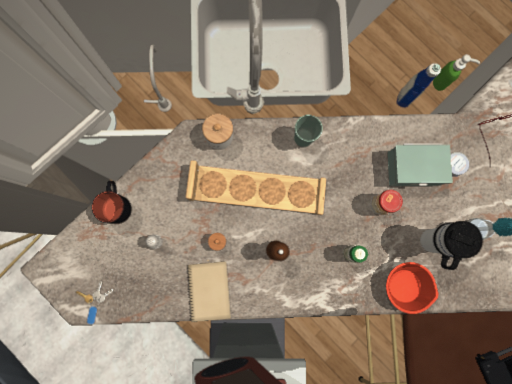

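View pics/side0.png

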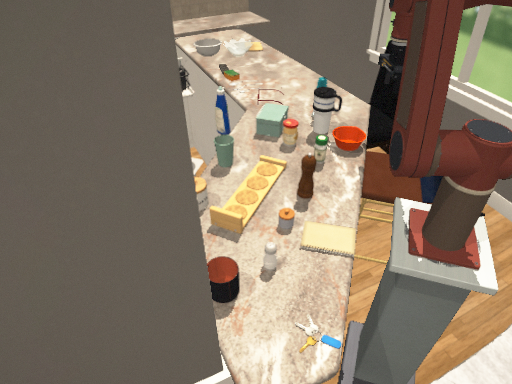

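Top view: salt is at (152,242), pot (216,242), mill (278,251) and jar (359,254). The rack runs from (190,182) to (324,196), and its tall cheek appears to be the left one, nearest the side camera. I'll enlarge both views to get exact pixels.

```bash
python3 - <<'E'
from h import *
t=cv2.imread('pics/top0.png');s=cv2.imread('pics/side0.png')
cv2.imwrite('pics/tc.png',cv2.resize(t[150:280,130:390],None,fx=3,fy=3,interpolation=2))
cv2.imwrite('pics/sc.png',cv2.resize(s[120:310,195:365],None,fx=3.1,fy=3.1,interpolation=2))
c=cam('top');s_=cam('side')
for n,uv in dict(salt=(152,242),pot=(216,242),mill=(278,251),jar=(359,254),r1=(192,182),r2=(322,196)).items(): print(n,plane(c,uv,60)[0].round())
E
```

```text
salt [477. 275.  60.]
pot [479.  98.  60.]
mill [456. -76.  60.]
jar [ 450. -303.   60.]
r1 [648. 170.  60.]
r2 [ 613. -201.   60.]
```

View pics/tc.png

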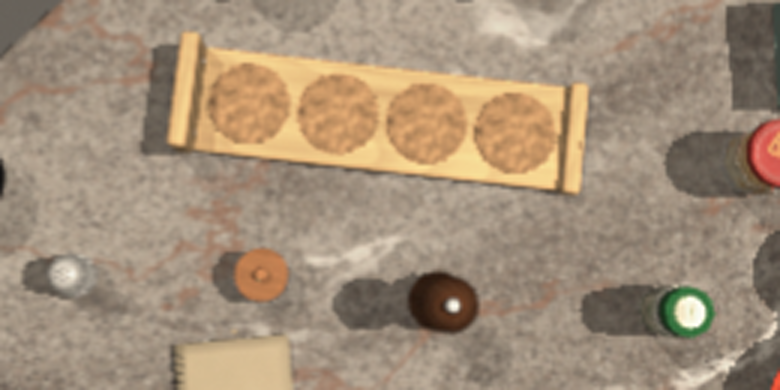

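View pics/sc.png

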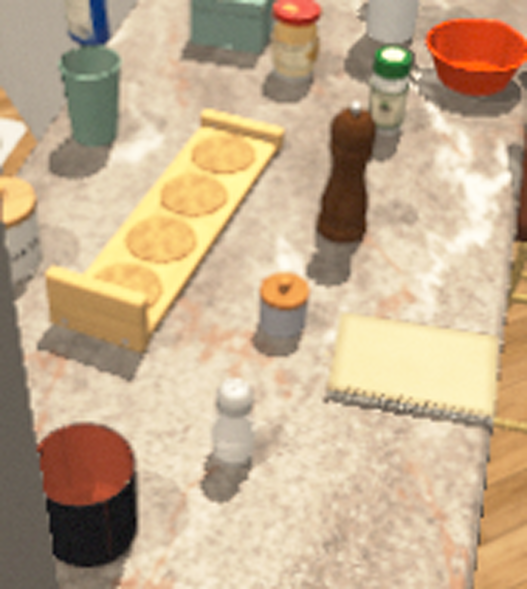

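The high cheek is on the left in the top crop, the +y end. Crop pixels:

| Thing | Top crop | Side crop |
|---|---|---|
| Corks | (249,103), (338,113), (426,123), (515,133) | (128,287), (161,240), (193,195), (223,155) |
| Mill button | (453,305) | (356,106) |
| Pot knob | (261,273) | (285,287) |
| Jar cap | (690,312) | (393,55) |
| Salt top | (66,272) | (234,385) |

All four things are upright. Next: triangulate.

```bash
python3 - <<'E'
from h import *
c=cam('top');s=cam('side')
T=dict(c1=(249,103),c2=(338,113),c3=(426,123),c4=(515,133),mill=(453,305),knob=(261,273),jar=(690,312),salt=(66,272))
S=dict(c1=(128,287),c2=(161,240),c3=(193,195),c4=(223,155),mill=(356,106),knob=(285,286),jar=(393,55),salt=(234,384))
H=dict(c1=16,c2=16,c3=16,c4=16,mill=170,knob=60,jar=106,salt=90)
top=cv2.cvtColor(cv2.imread('pics/top0.png'),cv2.COLOR_BGR2HSV)
for k in T:
    u=np.array(T[k])/3+[130,150]-.33; v=np.array(S[k])/3.1+[195,120]-.33
    P,e=tri(c,u,s,v); print(k,P.round(1),'miss',e.round(1),'top@h',plane(c,u,H[k])[0].round(1),'side@h',plane(s,v,H[k])[0].round(1))
E
```

```text
c1 [646.5 113.7  18.2] miss 5.4 top@h [649.4 114.5  16. ] side@h [644.7 111.2  16. ]
c2 [639.8  26.6  14.5] miss 2.2 top@h [640.7  26.9  16. ] side@h [638.1  28.2  16. ]
c3 [631.4 -60.1  15.6] miss 1.1 top@h [631.9 -60.   16. ] side@h [630.7 -59.7  16. ]
c4 [ 622.8 -148.2   14.5] miss 1.1 top@h [ 623.2 -147.8   16. ] side@h [ 621.7 -146.3   16. ]
mill [455.4 -74.2 167.6] miss 1.1 top@h [456.  -73.9 170. ] side@h [454.3 -70.7 170. ]
knob [481.3  96.1  53.2] miss 3.4 top@h [482.8  96.   60. ] side@h [478. 103.  60.]
jar [ 451.1 -292.2  107. ] miss 1.3 top@h [ 451.7 -292.3  106. ] side@h [ 450.6 -294.1  106. ]
salt [480.7 269.7  89.4] miss 1.6 top@h [481.5 269.7  90. ] side@h [479.8 270.1  90. ]
```

Scene understood. The high cheek is at +y, so the pad targets are mill (648,115), jar (640,27), salt (631,-60) and pot (622,-148). I'll place the shortest first, with the closing axis across the rack.

First I turn the tool, then move above the pot.

Call:
{"name": "arm_command", "arguments": {
  "series": [
    [87, [0, 0, 0], [0, 0, -0.149]],
    [87, [0, 0, 0], [0, 0, -0.149]],
    [87, [0, 0, 0], [0, 0, -0.149]],
    [87, [0, 0, 0], [0, 0, -0.149]],
    [87, [0, 0, 0], [0, 0, -0.149]]
  ],
  "newtons": 15
}}

```text
clock: 0.65
tcp_pos: [233.4, -579.5, 222.1]
ee_rot: [0.844, 0.537, 0.0, -0.0]
contact_force: [-0.2, 0.4, -0.0]
grip_width: 87.2
gripper_force: 0.0
```

Call:
{"name": "arm_command", "arguments": {
  "series": [
    [87, [0, 0, 0], [0, 0, -0.149]],
    [87, [0, 0, 0], [0, 0, -0.149]],
    [87, [0, 0, 0], [0, 0, -0.047]],
    [87, [46.5, 12, 0], [0, 0, 0]],
    [87, [46.5, 12, 0], [0, 0, 0]]
  ]
}}

```text
clock: 1.15
tcp_pos: [266.0, -488.7, 221.3]
ee_rot: [0.742, 0.671, 0.0, -0.001]
contact_force: [0.9, -0.4, 0.8]
grip_width: 86.8
gripper_force: 0.0
```

Call:
{"name": "arm_command", "arguments": {
  "series": [
    [87, [46.5, 12, 0], [0, 0, 0]],
    [87, [46.5, 12, 0], [0, 0, 0]],
    [87, [46.5, 12, 0], [0, 0, 0]],
    [87, [46.5, 12, 0], [0, 0, 0]],
    [87, [46.5, 12, 0], [0, 0, 0]]
  ]
}}

```text
clock: 1.65
tcp_pos: [349.1, -262.1, 222.4]
ee_rot: [0.741, 0.671, 0.0, 0.0]
contact_force: [1.1, -1.1, 0.6]
grip_width: 87.0
gripper_force: 0.0
```

Call:
{"name": "arm_command", "arguments": {
  "series": [
    [87, [46.5, 12, 0], [0, 0, 0]],
    [87, [46.5, 12, 0], [0, 0, 0]],
    [87, [46.5, 12, 0], [0, 0, 0]],
    [87, [46.5, 12, 0], [0, 0, 0]],
    [87, [46.5, 12, 0], [0, 0, 0]]
  ]
}}

```text
clock: 2.15
tcp_pos: [431.5, -36.5, 222.6]
ee_rot: [0.741, 0.672, 0.0, 0.0]
contact_force: [1.1, -0.4, 0.6]
grip_width: 87.3
gripper_force: 0.0
```

Call:
{"name": "arm_command", "arguments": {
  "series": [
    [87, [46.5, 12, 0], [0, 0, 0]],
    [87, [46.5, 12, 0], [0, 0, 0]],
    [87, [46.5, 12, 0], [0, 0, 0]],
    [87, [0, 0, 0], [0, 0, 0]],
    [87, [0, 0, 0], [0, 0, 0]]
  ]
}}

```text
clock: 2.65
tcp_pos: [480.4, 97.8, 222.0]
ee_rot: [0.74, 0.673, -0.001, -0.0]
contact_force: [0.3, -0.1, -0.3]
grip_width: 87.0
gripper_force: 0.0
```

```bash
cat >> h.py <<'E'
def go(x,y,z,s=None):
    s=s or ctrl.state(); M=R.from_quat(s['ee_rot']); d=np.array([x,y,z])-s['tcp_pos']
    return M.inv().apply(d).round(1), (M.inv()*R.from_matrix(np.array([[.0994,.995,0],[.995,-.0994,0],[0,0,-1]]).T)).as_rotvec().round(3)
E
python3 - <<'E'
from h import *
s,im=save('wrist','w1.png'); print(s['clock'],s['tcp_pos'],go(481.5,96,11,s))
E
```

```text
2.65 [480.41368026  97.77392146 221.9721872 ] (array([ -1.5,   1.5, 211. ]), array([-0.001,  0.001,  0.005]))
```

View pics/w1.png

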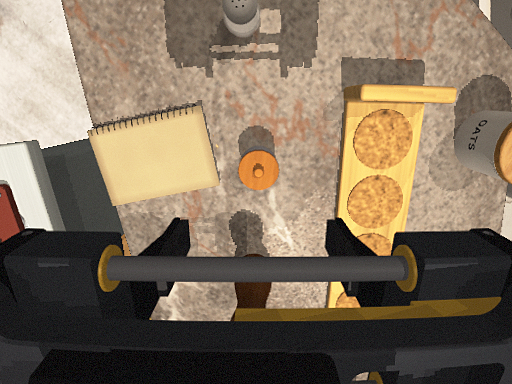

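The wrist view shows the pot's lid centred at (258,171), corks 1 and 2 at (383,140) and (374,202), and the salt's dome at about (240,3).

```bash
python3 - <<'E'
from h import *
p=np.load('pics/w1.png.npy'); w=cam('wrist',p); t=cam('top')
print('pot',plane(w,(258,171),52), tri(w,(258,171),t,(261/3+129.7,273/3+149.7)))
print('c1',plane(w,(383,140),16), tri(w,(383,140),t,(249/3+129.7,103/3+149.7)))
print('c2',plane(w,(374,202),16), tri(w,(374,202),t,(338/3+129.7,113/3+149.7)))
E
```

```text
pot [[479.80718181  96.6281407   52.        ]] (array([481.34012956,  96.59903516,  52.64584882]), np.float64(3.0603572043119938))
c1 [[647.57253732 114.26948576  16.        ]] (array([649.32543038, 114.20596962,  13.0347577 ]), np.float64(1.276772070673119))
c2 [[637.50985189  27.67752071  16.        ]] (array([640.36398699,  26.25796263,  11.29709635]), np.float64(2.1061120888381653))
```

Consistent. I'll descend, grip the pot and lift it.

Call:
{"name": "arm_command", "arguments": {
  "series": [
    [87, [-1, 0, 48], [0, 0, 0]],
    [87, [0, 0, 48], [0, 0, 0]],
    [87, [0, 0, 48], [0, 0, 0]],
    [87, [0, 0, 40], [0, 0, 0]],
    [87, [0, 0, 27], [0, 0, 0]]
  ]
}}

```text
clock: 3.2
tcp_pos: [478.4, 93.8, 8.6]
ee_rot: [0.742, 0.671, -0.002, -0.001]
contact_force: [0.1, 0.5, -0.2]
grip_width: 86.6
gripper_force: 0.0
```

Call:
{"name": "arm_command", "arguments": {
  "series": [
    [87, [0, 0, 0], [0, 0, 0]],
    [40, [0, 0, 0], [0, 0, 0]],
    [40, [0, 0, 0], [0, 0, 0]],
    [40, [0, 0, 0], [0, 0, 0]],
    [40, [0, 0, 0], [0, 0, 0]]
  ]
}}

```text
clock: 3.7
tcp_pos: [482.0, 95.7, 13.2]
ee_rot: [0.741, 0.672, 0.001, 0.001]
contact_force: [0.2, -0.5, -0.0]
grip_width: 62.9
gripper_force: 0.0
```

Call:
{"name": "arm_command", "arguments": {
  "series": [
    [40, [0, 0, 0], [0, 0, 0]],
    [40, [0, 0, 0], [0, 0, 0]],
    [40, [0, 0, 0], [0, 0, 0]],
    [40, [0, 0, -10], [0, 0, 0]],
    [40, [0, 0, -10], [0, 0, 0]]
  ]
}}

```text
clock: 4.2
tcp_pos: [480.1, 95.8, 31.7]
ee_rot: [0.741, 0.672, -0.001, -0.0]
contact_force: [0.8, 0.4, -1.4]
grip_width: 48.2
gripper_force: 14.9
```

Gripped at 48 mm. Next I lift it and carry it over pad 4.

Call:
{"name": "arm_command", "arguments": {
  "series": [
    [40, [0, 0, -35], [0, 0, 0]],
    [40, [0, 0, -35], [0, 0, 0]],
    [40, [0, 0, -30], [0, 0, 0]],
    [40, [-16, 11, 0], [0, 0, 0]],
    [40, [-34, 24, 0], [0, 0, 0]]
  ]
}}

```text
clock: 4.7
tcp_pos: [511.2, 44.0, 133.9]
ee_rot: [0.74, 0.673, 0.001, 0.001]
contact_force: [0.8, 0.0, -1.7]
grip_width: 48.5
gripper_force: 14.9
```

Call:
{"name": "arm_command", "arguments": {
  "series": [
    [40, [-35, 26, 0], [0, 0, 0]],
    [40, [-35, 26, 0], [0, 0, 0]],
    [40, [-35, 26, 0], [0, 0, 0]],
    [40, [-35, 26, 0], [0, 0, 0]],
    [40, [-25, 18, 0], [0, 0, 0]]
  ]
}}

```text
clock: 5.2
tcp_pos: [617.0, -136.2, 132.4]
ee_rot: [0.741, 0.671, 0.0, 0.001]
contact_force: [0.7, 0.9, -0.8]
grip_width: 48.3
gripper_force: 14.9
```

Call:
{"name": "arm_command", "arguments": {
  "series": [
    [40, [-14, 8.5, 0], [0, 0, 0]],
    [40, [0, 0, 0], [0, 0, 0]],
    [40, [0, 0, 0], [0, 0, 0]],
    [40, [0, 0, 0], [0, 0, 0]],
    [40, [0, 0, 0], [0, 0, 0]]
  ]
}}

```text
clock: 5.7
tcp_pos: [622.6, -146.8, 131.6]
ee_rot: [0.74, 0.672, -0.0, -0.0]
contact_force: [-0.6, -0.4, -0.6]
grip_width: 48.3
gripper_force: 14.9
```

```bash
python3 - <<'E'
from h import *
s,im=save('wrist','w2.png'); print(s['clock'],s['tcp_pos'],s['grip_width'],go(622,-148,28.5,s))
E
```

```text
5.7 [ 622.55946158 -146.79277312  131.64077365] 48.34794822915073 (array([ -1.3,  -0.4, 103.1]), array([-0.   , -0.   ,  0.003]))
```

View pics/w2.png

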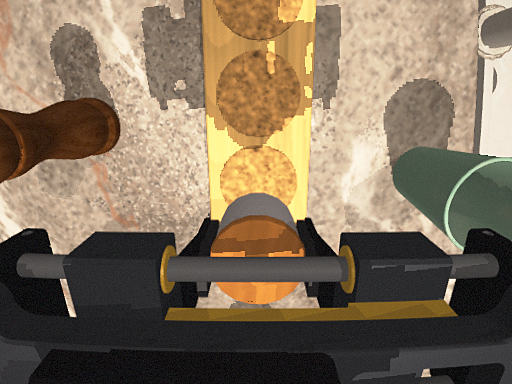

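The pot is held upright in line with the corks, one of them centred at (259,93). The teal cup is to the right, so I'll check its clearance before lowering.

```bash
python3 - <<'E'
from h import *
w=cam('wrist',np.load('pics/w2.png.npy')); t=cam('top')
print(plane(w,(259,93),16), 'cup',plane(t,(308,129),109), 'honey',plane(t,(390.5,201.5),100),'mug',plane(t,(112,208),90))
E
```

```text
[[631.56883944 -59.02172758  16.        ]] cup [[ 794.53525794 -154.83258138  109.        ]] honey [[ 594.85914406 -382.72984301  100.        ]] mug [[568.14661013 380.94048915  90.        ]]
```

Clearance is about 38 mm, so I lower the pot.

Call:
{"name": "arm_command", "arguments": {
  "series": [
    [40, [-1, 0, 40], [0, 0, 0]],
    [40, [0, 0, 35], [0, 0, 0]],
    [40, [0, 0, 18], [0, 0, 0]],
    [40, [0, 0, 7], [0, 0, 0]],
    [40, [0, 0, 2], [0, 0, 0]]
  ]
}}

```text
clock: 6.25
tcp_pos: [622.5, -148.6, 29.0]
ee_rot: [0.741, 0.672, -0.0, -0.001]
contact_force: [-0.5, 0.3, 0.0]
grip_width: 48.6
gripper_force: 14.9
```

Call:
{"name": "arm_command", "arguments": {
  "series": [
    [40, [0, 0, 0.5], [0, 0, 0]],
    [40, [0, 0, 0.5], [0, 0, 0]],
    [40, [0, 0, 0.5], [0, 0, 0]],
    [40, [0, 0, 0], [0, 0, 0]],
    [40, [0, 0, 0], [0, 0, 0]]
  ]
}}

```text
clock: 6.75
tcp_pos: [623.2, -149.4, 28.5]
ee_rot: [0.741, 0.672, 0.0, 0.0]
contact_force: [0.6, -0.1, -2.5]
grip_width: 48.5
gripper_force: 14.9
```

Call:
{"name": "arm_command", "arguments": {
  "series": [
    [40, [0, 0, 0.5], [0, 0, 0]],
    [40, [0, 0, 0.5], [0, 0, 0]],
    [40, [0, 0, 0.5], [0, 0, 0]],
    [40, [0, 0, 0], [0, 0, 0]],
    [40, [0, 0, 0], [0, 0, 0]]
  ]
}}

```text
clock: 7.25
tcp_pos: [623.1, -149.4, 28.0]
ee_rot: [0.741, 0.672, -0.0, 0.0]
contact_force: [-4.0, 1.1, 9.1]
grip_width: 48.4
gripper_force: 15.3
```

The pot is in contact with the pad. I open the gripper, back off upward and go to the salt.

Call:
{"name": "arm_command", "arguments": {
  "series": [
    [87, [0, 0, 0], [0, 0, 0]],
    [87, [0, 0, 0], [0, 0, 0]],
    [87, [0, 0, 0], [0, 0, 0]],
    [87, [0, 0, 0], [0, 0, 0]],
    [87, [0, 0, -10], [0, 0, 0]]
  ]
}}

```text
clock: 7.75
tcp_pos: [621.5, -148.8, 35.0]
ee_rot: [0.741, 0.672, -0.001, -0.002]
contact_force: [-0.3, -0.1, -0.5]
grip_width: 80.3
gripper_force: 0.0
```

Call:
{"name": "arm_command", "arguments": {
  "series": [
    [87, [0, 0, -35], [0, 0, 0]],
    [87, [0, 0, -45], [0, 0, 0]],
    [87, [0, 0, -45], [0, 0, 0]],
    [87, [0, 0, -35], [0, 0, 0]],
    [87, [20, -9, -15], [0, 0, 0]]
  ]
}}

```text
clock: 8.25
tcp_pos: [618.5, -131.0, 217.8]
ee_rot: [0.742, 0.671, 0.002, 0.004]
contact_force: [0.4, 0.5, -0.3]
grip_width: 86.9
gripper_force: 0.0
```

```bash
python3 - <<'E'
from h import *
s,im=save('wrist','w3.png'); print(s['clock'],s['tcp_pos'],go(481,269.7,190,s))
E
```

```text
8.25 [ 618.45343997 -131.03685373  217.78712673] (array([ 385.1, -177.1,   25.2]), array([ 0.009,  0.003, -0.001]))
```

View pics/w3.png

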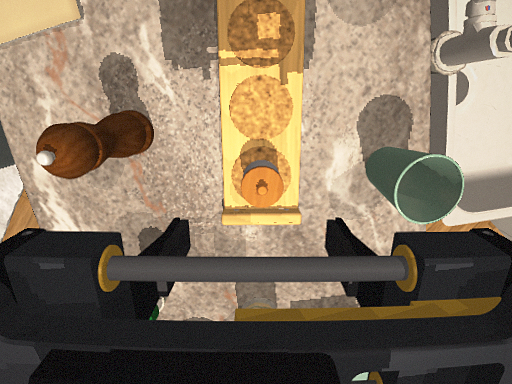

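The pot stands on its pad, lid at (262,187). Now to the salt.

Call:
{"name": "arm_command", "arguments": {
  "series": [
    [87, [43, -20, 0], [0, 0, 0]],
    [87, [43, -20, 0], [0, 0, 0]],
    [87, [43, -20, 0], [0, 0, 0]],
    [87, [43, -20, 0], [0, 0, 0]],
    [87, [43, -20, 0], [0, 0, 0]]
  ]
}}

```text
clock: 8.8
tcp_pos: [536.5, 96.7, 211.8]
ee_rot: [0.741, 0.672, 0.0, 0.0]
contact_force: [1.1, 0.1, -0.0]
grip_width: 87.3
gripper_force: 0.0
```

Call:
{"name": "arm_command", "arguments": {
  "series": [
    [87, [43, -20, 0], [0, 0, 0]],
    [87, [43, -20, 0], [0, 0, 0]],
    [87, [43, -20, 0], [0, 0, 0]],
    [87, [41, -17, 0], [0, 0, 0]],
    [87, [0, 0, 0], [0, 0, 0]]
  ]
}}

```text
clock: 9.3
tcp_pos: [475.3, 276.5, 211.9]
ee_rot: [0.739, 0.674, 0.001, -0.001]
contact_force: [0.6, -0.7, 1.4]
grip_width: 87.3
gripper_force: 0.0
```

Call:
{"name": "arm_command", "arguments": {
  "series": [
    [87, [0, 0, 0], [0, 0, 0]],
    [87, [0, 0, 0], [0, 0, 0]],
    [87, [0, 0, 0], [0, 0, 0]],
    [87, [0, 0, 0], [0, 0, 0]],
    [87, [0, 0, 0], [0, 0, 0]]
  ]
}}

```text
clock: 9.8
tcp_pos: [477.9, 271.1, 211.6]
ee_rot: [0.741, 0.671, -0.0, 0.0]
contact_force: [-0.6, -0.4, 0.2]
grip_width: 86.8
gripper_force: 0.0
```

```bash
python3 - <<'E'
from h import *
s,im=save('wrist','w4.png'); print(s['clock'],s['tcp_pos'],go(481,269.7,31,s)); print(proj(cam('wrist',np.load('pics/w4.png.npy')),(481,269.7,90)))
E
```

```text
9.8 [477.89006258 271.06263919 211.55601514] (array([ -1. ,   3.2, 180.6]), array([ 0.,  0., -0.]))
[[261.45085063 182.01118466]]
```

View pics/w4.png

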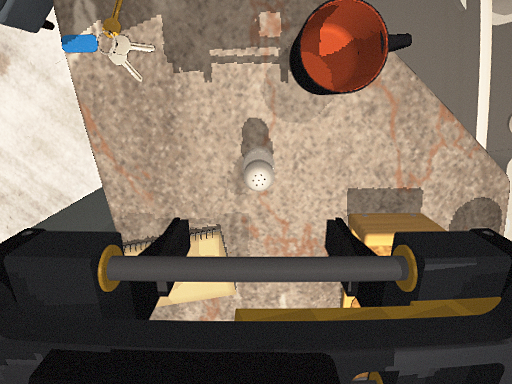

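The salt's dome is at (258,179), within 2 mm of the prediction. I'll descend and grip.

Call:
{"name": "arm_command", "arguments": {
  "series": [
    [87, [-0.5, 2, 48], [0, 0, 0]],
    [87, [0, 0, 48], [0, 0, 0]],
    [87, [0, 0, 44], [0, 0, 0]],
    [87, [0, 0, 30], [0, 0, 0]],
    [87, [0, 0, 11], [0, 0, 0]]
  ]
}}

```text
clock: 10.35
tcp_pos: [476.6, 269.8, 26.7]
ee_rot: [0.741, 0.671, -0.003, -0.001]
contact_force: [-0.7, 0.1, 0.5]
grip_width: 87.1
gripper_force: 0.0
```

Call:
{"name": "arm_command", "arguments": {
  "series": [
    [87, [0, 0, 0], [0, 0, 0]],
    [35, [0, 0, 0], [0, 0, 0]],
    [35, [0, 0, 0], [0, 0, 0]],
    [35, [0, 0, 0], [0, 0, 0]],
    [35, [0, 0, 0], [0, 0, 0]]
  ]
}}

```text
clock: 10.85
tcp_pos: [480.3, 271.7, 31.9]
ee_rot: [0.741, 0.672, 0.001, 0.0]
contact_force: [0.4, 0.3, -0.5]
grip_width: 62.8
gripper_force: 0.0
```

Call:
{"name": "arm_command", "arguments": {
  "series": [
    [35, [0, 0, 0], [0, 0, 0]],
    [35, [0, 0, 0], [0, 0, 0]],
    [35, [0, 0, 0], [0, 0, 0]],
    [35, [0, 0, 0], [0, 0, 0]],
    [35, [0, 0, 0], [0, 0, 0]]
  ]
}}

```text
clock: 11.35
tcp_pos: [479.3, 271.3, 30.6]
ee_rot: [0.741, 0.672, -0.0, -0.0]
contact_force: [-1.1, -0.6, 2.4]
grip_width: 40.4
gripper_force: 15.0
```

```bash
python3 - <<'E'
from h import *
s=ctrl.state(); print(s['clock'],s['tcp_pos'],s['grip_width'],go(631,-60.4,131,s))
E
```

```text
11.35 [479.278716   271.29999728  30.61591976] 40.408934054688935 (array([-315.3,  183.4, -100.4]), array([-0.   ,  0.   ,  0.002]))
```

Call:
{"name": "arm_command", "arguments": {
  "series": [
    [35, [0, 0, -15], [0, 0, 0]],
    [35, [0, 0, -35], [0, 0, 0]],
    [35, [0, 0, -35], [0, 0, 0]],
    [35, [-10, 6, -15], [0, 0, 0]],
    [35, [-25, 14, 0], [0, 0, 0]]
  ]
}}

```text
clock: 11.85
tcp_pos: [498.0, 235.7, 134.4]
ee_rot: [0.74, 0.673, 0.003, 0.001]
contact_force: [-0.1, -0.7, -1.6]
grip_width: 40.7
gripper_force: 14.8
```

Call:
{"name": "arm_command", "arguments": {
  "series": [
    [35, [-35, 20, 0], [0, 0, 0]],
    [35, [-35, 20, 0], [0, 0, 0]],
    [35, [-35, 20, 0], [0, 0, 0]],
    [35, [-35, 20, 0], [0, 0, 0]],
    [35, [-35, 20, 0], [0, 0, 0]]
  ]
}}

```text
clock: 12.35
tcp_pos: [578.5, 48.0, 130.3]
ee_rot: [0.741, 0.672, -0.0, -0.0]
contact_force: [0.7, 0.4, -0.7]
grip_width: 40.4
gripper_force: 14.8
```

Call:
{"name": "arm_command", "arguments": {
  "series": [
    [35, [-35, 20, 0], [0, 0, 0]],
    [35, [-35, 20, 0], [0, 0, 0]],
    [35, [-25, 15, 0], [0, 0, 0]],
    [35, [-10, 8, 0], [0, 0, 0]],
    [35, [0, 0, 0], [0, 0, 0]]
  ]
}}

```text
clock: 12.85
tcp_pos: [630.9, -62.1, 130.1]
ee_rot: [0.742, 0.671, -0.0, -0.0]
contact_force: [0.6, -0.6, -1.2]
grip_width: 40.6
gripper_force: 14.8
```

Call:
{"name": "arm_command", "arguments": {
  "series": [
    [35, [0, 0, 0], [0, 0, 0]],
    [35, [0, 0, 0], [0, 0, 0]],
    [35, [0, 0, 0], [0, 0, 0]],
    [35, [0, 0, 0], [0, 0, 0]],
    [35, [0, 0, 0], [0, 0, 0]]
  ]
}}

```text
clock: 13.35
tcp_pos: [630.6, -59.4, 130.7]
ee_rot: [0.741, 0.672, 0.0, 0.0]
contact_force: [0.7, -0.3, -1.1]
grip_width: 40.4
gripper_force: 14.8
```

```bash
python3 - <<'E'
from h import *
s=ctrl.state(); print(s['clock'],s['tcp_pos'],s['grip_width'],go(631,-60.4,49,s))
E
```

```text
13.35 [630.61718129 -59.41722757 130.70799623] 40.40583030405817 (array([-0.9,  0.5, 81.7]), array([ 0.   , -0.   ,  0.003]))
```

Call:
{"name": "arm_command", "arguments": {
  "series": [
    [35, [-1, 0.5, 25], [0, 0, 0]],
    [35, [0, 0, 30], [0, 0, 0]],
    [35, [0, 0, 17], [0, 0, 0]],
    [35, [0, 0, 7], [0, 0, 0]],
    [35, [0, 0, 2], [0, 0, 0]]
  ]
}}

```text
clock: 13.85
tcp_pos: [630.6, -61.0, 48.8]
ee_rot: [0.741, 0.672, -0.0, -0.001]
contact_force: [-1.1, -0.1, -0.7]
grip_width: 40.2
gripper_force: 14.8
```

Call:
{"name": "arm_command", "arguments": {
  "series": [
    [35, [0, 0, 0.5], [0, 0, 0]],
    [35, [0, 0, 0.5], [0, 0, 0]],
    [35, [0, 0, 0.5], [0, 0, 0]],
    [35, [0, 0, 0], [0, 0, 0]],
    [35, [0, 0, 0], [0, 0, 0]]
  ]
}}

```text
clock: 14.35
tcp_pos: [631.3, -61.2, 48.5]
ee_rot: [0.741, 0.672, 0.0, 0.0]
contact_force: [-0.1, 0.5, -0.3]
grip_width: 40.6
gripper_force: 14.8
```

Call:
{"name": "arm_command", "arguments": {
  "series": [
    [35, [0, 0, 0.5], [0, 0, 0]],
    [35, [0, 0, 0.5], [0, 0, 0]],
    [35, [0, 0, 0.5], [0, 0, 0]],
    [35, [0, 0, 0], [0, 0, 0]],
    [35, [0, 0, 0], [0, 0, 0]]
  ]
}}

```text
clock: 14.85
tcp_pos: [631.1, -61.2, 46.7]
ee_rot: [0.741, 0.672, -0.0, 0.0]
contact_force: [-0.6, 1.0, 0.5]
grip_width: 40.3
gripper_force: 14.9
```

Call:
{"name": "arm_command", "arguments": {
  "series": [
    [35, [0, 0, 0.3], [0, 0, 0]],
    [35, [0, 0, 0.3], [0, 0, 0]],
    [35, [0, 0, 0], [0, 0, 0]],
    [35, [0, 0, 0], [0, 0, 0]],
    [35, [0, 0, 0], [0, 0, 0]]
  ]
}}

```text
clock: 15.35
tcp_pos: [631.1, -61.3, 46.6]
ee_rot: [0.741, 0.672, -0.0, 0.0]
contact_force: [-2.8, -0.4, 5.1]
grip_width: 40.6
gripper_force: 15.2
```

Contact confirmed. Release, rise and go to the jar.

Call:
{"name": "arm_command", "arguments": {
  "series": [
    [87, [0, 0, 0], [0, 0, 0]],
    [87, [0, 0, 0], [0, 0, 0]],
    [87, [0, 0, 0], [0, 0, 0]],
    [87, [0, 0, 0], [0, 0, 0]],
    [87, [0, 0, -15], [0, 0, 0]]
  ]
}}

```text
clock: 15.85
tcp_pos: [629.0, -60.7, 58.7]
ee_rot: [0.741, 0.672, -0.001, -0.002]
contact_force: [-0.3, -0.9, -0.7]
grip_width: 72.9
gripper_force: 0.0
```

Call:
{"name": "arm_command", "arguments": {
  "series": [
    [87, [0, 0, -40], [0, 0, 0]],
    [87, [0, 0, -45], [0, 0, 0]],
    [87, [0, 0, -45], [0, 0, 0]],
    [87, [0, 0, -20], [0, 0, 0]],
    [87, [-35, -22, 0], [0, 0, 0]]
  ]
}}

```text
clock: 16.35
tcp_pos: [610.2, -92.1, 218.0]
ee_rot: [0.739, 0.673, 0.004, 0.004]
contact_force: [-0.4, -0.2, 0.6]
grip_width: 86.4
gripper_force: 0.0
```

Call:
{"name": "arm_command", "arguments": {
  "series": [
    [87, [-36, -22, 0], [0, 0, 0]],
    [87, [-36, -22, 0], [0, 0, 0]],
    [87, [-36, -22, 0], [0, 0, 0]],
    [87, [-35, -22, 0], [0, 0, 0]],
    [87, [-35, -22, 0], [0, 0, 0]]
  ]
}}

```text
clock: 16.85
tcp_pos: [478.0, -261.5, 212.4]
ee_rot: [0.741, 0.672, 0.0, 0.001]
contact_force: [0.1, -0.2, -0.5]
grip_width: 87.4
gripper_force: 0.0
```

Call:
{"name": "arm_command", "arguments": {
  "series": [
    [87, [-34, -23, 0], [0, 0, 0]],
    [87, [0, 0, 0], [0, 0, 0]],
    [87, [0, 0, 0], [0, 0, 0]],
    [87, [0, 0, 0], [0, 0, 0]],
    [87, [0, 0, 0], [0, 0, 0]]
  ]
}}

```text
clock: 17.35
tcp_pos: [453.4, -290.9, 211.3]
ee_rot: [0.74, 0.672, 0.0, 0.0]
contact_force: [-0.2, -1.1, 0.5]
grip_width: 86.9
gripper_force: 0.0
```

```bash
python3 - <<'E'
from h import *
s,im=save('wrist','w5.png'); print(s['clock'],s['tcp_pos'],go(451.3,-292.8,56,s)); print(proj(cam('wrist',np.load('pics/w5.png.npy')),[(451.3,-292.8,106),(631,-61,106)]))
E
```

```text
17.35 [ 453.44698626 -290.90288225  211.26571215] (array([ -2.1,  -2. , 155.3]), array([ 0.   , -0.   ,  0.003]))
[[256.43276555 187.57670971]
 [441.5419674  -93.50856155]]
```

View pics/w5.png

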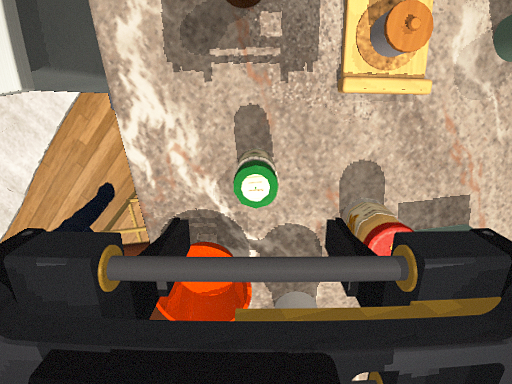

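The jar's cap is at (256,186), as predicted. I'll descend and grip.

Call:
{"name": "arm_command", "arguments": {
  "series": [
    [87, [-2, -2, 45], [0, 0, 0]],
    [87, [0, 0, 45], [0, 0, 0]],
    [87, [0, 0, 38], [0, 0, 0]],
    [87, [0, 0, 20], [0, 0, 0]],
    [87, [0, 0, 7], [0, 0, 0]]
  ]
}}

```text
clock: 17.9
tcp_pos: [449.2, -291.3, 52.9]
ee_rot: [0.74, 0.672, -0.0, -0.003]
contact_force: [-0.1, 0.6, 0.1]
grip_width: 87.1
gripper_force: 0.0
```

Call:
{"name": "arm_command", "arguments": {
  "series": [
    [87, [0, 0, 0], [0, 0, 0]],
    [38, [0, 0, 0], [0, 0, 0]],
    [38, [0, 0, 0], [0, 0, 0]],
    [38, [0, 0, 0], [0, 0, 0]],
    [38, [0, 0, 0], [0, 0, 0]]
  ]
}}

```text
clock: 18.4
tcp_pos: [451.0, -294.1, 56.9]
ee_rot: [0.741, 0.672, 0.0, 0.001]
contact_force: [-0.6, 0.2, 0.1]
grip_width: 62.8
gripper_force: 0.0
```

Call:
{"name": "arm_command", "arguments": {
  "series": [
    [38, [0, 0, 0], [0, 0, 0]],
    [38, [0, 0, 0], [0, 0, 0]],
    [38, [0, 0, 0], [0, 0, 0]],
    [38, [0, 0, 0], [0, 0, 0]],
    [38, [0, 0, 0], [0, 0, 0]]
  ]
}}

```text
clock: 18.9
tcp_pos: [450.6, -293.7, 56.1]
ee_rot: [0.741, 0.672, -0.0, 0.0]
contact_force: [-0.2, -1.4, 1.3]
grip_width: 44.6
gripper_force: 15.0
```

```bash
python3 - <<'E'
from h import *
s=ctrl.state(); print(s['clock'],s['tcp_pos'],s['grip_width'],go(639.5,27.2,s['tcp_pos'][2],s))
E
```

```text
18.9 [ 450.56335554 -293.74900026   56.10047586] 44.62925019181584 (array([337.9, 156.6,  -0. ]), array([0.   , 0.   , 0.002]))
```

Call:
{"name": "arm_command", "arguments": {
  "series": [
    [38, [0, 0, -15], [0, 0, 0]],
    [38, [0, 0, -35], [0, 0, 0]],
    [38, [0, 0, -40], [0, 0, 0]],
    [38, [0, 0, -35], [0, 0, 0]],
    [38, [0, 0, -20], [0, 0, 0]]
  ]
}}

```text
clock: 19.4
tcp_pos: [451.5, -294.5, 205.5]
ee_rot: [0.741, 0.672, 0.0, 0.002]
contact_force: [-0.1, -0.6, -1.0]
grip_width: 44.9
gripper_force: 15.0
```

Call:
{"name": "arm_command", "arguments": {
  "series": [
    [38, [10, 5, 0], [0, 0, 0]],
    [38, [26, 12, 0], [0, 0, 0]],
    [38, [36, 16.5, 0], [0, 0, 0]],
    [38, [36, 16.5, 0], [0, 0, 0]],
    [38, [36, 16.5, 0], [0, 0, 0]]
  ]
}}

```text
clock: 19.9
tcp_pos: [530.5, -154.4, 199.2]
ee_rot: [0.741, 0.671, -0.0, -0.001]
contact_force: [0.6, -1.0, -0.9]
grip_width: 44.8
gripper_force: 15.0
```

Call:
{"name": "arm_command", "arguments": {
  "series": [
    [38, [36, 16.5, 0], [0, 0, 0]],
    [38, [36, 16.5, 0], [0, 0, 0]],
    [38, [36, 16.5, 0], [0, 0, 0]],
    [38, [36, 16.5, 0], [0, 0, 0]],
    [38, [30, 14, 0], [0, 0, 0]]
  ]
}}

```text
clock: 20.4
tcp_pos: [627.0, 11.7, 198.9]
ee_rot: [0.741, 0.672, -0.001, -0.001]
contact_force: [-0.1, -0.2, -1.1]
grip_width: 44.9
gripper_force: 15.0
```

Call:
{"name": "arm_command", "arguments": {
  "series": [
    [38, [14, 7, 0], [0, 0, 0]],
    [38, [6, 3, 0], [0, 0, 0]],
    [38, [0, 0, 0], [0, 0, 0]],
    [38, [0, 0, 0], [0, 0, 0]],
    [38, [0, 0, 0], [0, 0, 0]]
  ]
}}

```text
clock: 20.9
tcp_pos: [638.9, 26.1, 200.9]
ee_rot: [0.741, 0.671, -0.0, 0.0]
contact_force: [-0.6, 0.0, -0.7]
grip_width: 44.9
gripper_force: 15.0
```

Call:
{"name": "arm_command", "arguments": {
  "series": [
    [38, [0, 0, 0], [0, 0, 0]],
    [38, [0, 0, 0], [0, 0, 0]],
    [38, [0, 0, 0], [0, 0, 0]],
    [38, [0, 0, 0], [0, 0, 0]],
    [38, [0, 0, 0], [0, 0, 0]]
  ]
}}

```text
clock: 21.4
tcp_pos: [639.3, 27.4, 201.0]
ee_rot: [0.741, 0.672, 0.0, 0.0]
contact_force: [-0.4, 0.5, -1.8]
grip_width: 44.7
gripper_force: 15.0
```

```bash
python3 - <<'E'
from h import *
s=ctrl.state(); print(s['clock'],s['tcp_pos'],s['grip_width'],go(639.5,27.2,73.5,s))
E
```

```text
21.4 [639.27811356  27.38306842 200.98110246] 44.6720602823086 (array([ -0.2,   0.2, 127.5]), array([ 0.   , -0.   ,  0.002]))
```

Call:
{"name": "arm_command", "arguments": {
  "series": [
    [38, [0, 0, 35], [0, 0, 0]],
    [38, [0, 0, 42], [0, 0, 0]],
    [38, [0, 0, 32], [0, 0, 0]],
    [38, [0, 0, 14], [0, 0, 0]],
    [38, [0, 0, 4], [0, 0, 0]]
  ]
}}

```text
clock: 21.9
tcp_pos: [638.2, 27.6, 72.4]
ee_rot: [0.741, 0.672, -0.001, -0.001]
contact_force: [0.4, -0.8, -1.0]
grip_width: 44.8
gripper_force: 15.0
```

Call:
{"name": "arm_command", "arguments": {
  "series": [
    [38, [0, 0, 0.5], [0, 0, 0]],
    [38, [0, 0, 0.5], [0, 0, 0]],
    [38, [0, 0, 0.5], [0, 0, 0]],
    [38, [0, 0, 0.5], [0, 0, 0]],
    [38, [0, 0, 0], [0, 0, 0]]
  ]
}}

```text
clock: 22.4
tcp_pos: [639.7, 27.4, 72.7]
ee_rot: [0.741, 0.672, 0.0, 0.0]
contact_force: [-0.4, -0.2, -1.1]
grip_width: 45.0
gripper_force: 15.0
```

Call:
{"name": "arm_command", "arguments": {
  "series": [
    [38, [0, 0, 0], [0, 0, 0]],
    [38, [0, 0, 0], [0, 0, 0]],
    [38, [0, 0, 0], [0, 0, 0]],
    [38, [0, 0, 0], [0, 0, 0]],
    [38, [0, 0, 0], [0, 0, 0]]
  ]
}}

```text
clock: 22.9
tcp_pos: [639.3, 27.5, 72.0]
ee_rot: [0.741, 0.672, 0.0, 0.0]
contact_force: [-0.7, 0.9, 0.5]
grip_width: 44.8
gripper_force: 15.0
```

Call:
{"name": "arm_command", "arguments": {
  "series": [
    [38, [0, 0, 0.4], [0, 0, 0]],
    [38, [0, 0, 0.4], [0, 0, 0]],
    [38, [0, 0, 0], [0, 0, 0]],
    [38, [0, 0, 0], [0, 0, 0]],
    [38, [0, 0, 0], [0, 0, 0]]
  ]
}}

```text
clock: 23.4
tcp_pos: [639.5, 27.5, 72.0]
ee_rot: [0.741, 0.672, 0.0, 0.0]
contact_force: [-1.6, -0.0, 4.5]
grip_width: 44.9
gripper_force: 15.0
```

Call:
{"name": "arm_command", "arguments": {
  "series": [
    [87, [0, 0, 0], [0, 0, 0]],
    [87, [0, 0, 0], [0, 0, 0]],
    [87, [0, 0, 0], [0, 0, 0]],
    [87, [0, 0, 0], [0, 0, 0]],
    [87, [0, 0, -15], [0, 0, 0]]
  ]
}}

```text
clock: 23.9
tcp_pos: [637.2, 27.6, 83.9]
ee_rot: [0.741, 0.672, -0.002, -0.002]
contact_force: [-1.3, 0.2, 0.2]
grip_width: 76.8
gripper_force: 0.0
```

Call:
{"name": "arm_command", "arguments": {
  "series": [
    [87, [0, 0, -40], [0, 0, 0]],
    [87, [0, 0, -45], [0, 0, 0]],
    [87, [0, 0, -45], [0, 0, 0]],
    [87, [0, 0, -40], [0, 0, 0]],
    [87, [0, 0, -15], [0, 0, 0]]
  ]
}}

```text
clock: 24.4
tcp_pos: [641.5, 27.3, 278.6]
ee_rot: [0.741, 0.672, 0.003, 0.004]
contact_force: [0.0, 1.1, 0.1]
grip_width: 87.2
gripper_force: 0.0
```

Call:
{"name": "arm_command", "arguments": {
  "series": [
    [87, [-24, -35, 0], [0, 0, 0]],
    [87, [-24, -35, 0], [0, 0, 0]],
    [87, [-24, -35, 0], [0, 0, 0]],
    [87, [-24, -35, 0], [0, 0, 0]],
    [87, [-24, -34, 0], [0, 0, 0]]
  ]
}}

```text
clock: 24.9
tcp_pos: [452.5, -75.3, 270.9]
ee_rot: [0.741, 0.672, -0.0, -0.0]
contact_force: [0.2, -0.9, 1.3]
grip_width: 87.0
gripper_force: 0.0
```

Call:
{"name": "arm_command", "arguments": {
  "series": [
    [87, [0, 0, 0], [0, 0, 0]],
    [87, [0, 0, 0], [0, 0, 0]],
    [87, [0, 0, 0], [0, 0, 0]],
    [87, [0, 0, 0], [0, 0, 0]],
    [87, [0, 0, 0], [0, 0, 0]]
  ]
}}

```text
clock: 25.4
tcp_pos: [455.0, -74.5, 270.9]
ee_rot: [0.741, 0.672, -0.0, -0.0]
contact_force: [-0.1, -0.3, -0.3]
grip_width: 87.4
gripper_force: 0.0
```

```bash
python3 - <<'E'
from h import *
s,im=save('wrist','w6.png'); print(s['clock'],s['tcp_pos'],go(455.4,-74,119,s)); print(proj(cam('wrist',np.load('pics/w6.png.npy')),[(455.4,-74,170)]))
E
```

```text
25.4 [454.96664025 -74.48958106 270.94456451] (array([  0.5,   0.5, 151.9]), array([-0.001, -0.   ,  0.003]))
[[258.90652603 186.33822503]]
```

View pics/w6.png

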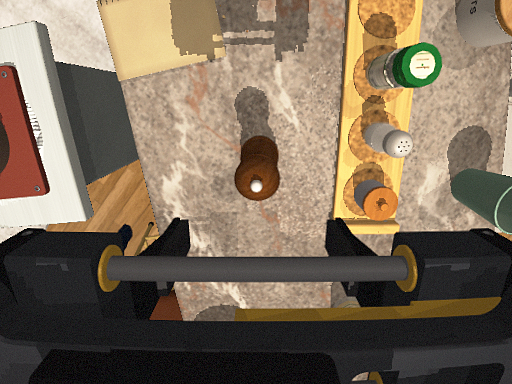

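The mill's button is at (257,186), as predicted, and the pot, salt and jar stand on their pads. I'll descend and grip the mill's head.

Call:
{"name": "arm_command", "arguments": {
  "series": [
    [87, [0.5, 0, 42], [0, 0, 0]],
    [87, [0, 0, 45], [0, 0, 0]],
    [87, [0, 0, 38], [0, 0, 0]],
    [87, [0, 0, 20], [0, 0, 0]],
    [87, [0, 0, 7], [0, 0, 0]]
  ],
  "newtons": 22
}}

```text
clock: 25.95
tcp_pos: [452.6, -73.5, 116.1]
ee_rot: [0.741, 0.672, -0.001, -0.002]
contact_force: [0.1, 0.3, 0.1]
grip_width: 87.1
gripper_force: 0.0
```

Call:
{"name": "arm_command", "arguments": {
  "series": [
    [87, [0, 0, 0], [0, 0, 0]],
    [40, [0, 0, 0], [0, 0, 0]],
    [40, [0, 0, 0], [0, 0, 0]],
    [40, [0, 0, 0], [0, 0, 0]],
    [40, [0, 0, 0], [0, 0, 0]]
  ]
}}

```text
clock: 26.45
tcp_pos: [455.0, -74.7, 120.0]
ee_rot: [0.741, 0.672, 0.0, 0.001]
contact_force: [0.4, 0.5, -0.1]
grip_width: 62.2
gripper_force: 0.0
```

Call:
{"name": "arm_command", "arguments": {
  "series": [
    [40, [0, 0, 0], [0, 0, 0]],
    [40, [0, 0, 0], [0, 0, 0]],
    [40, [0, 0, 0], [0, 0, 0]],
    [40, [0, 0, 0], [0, 0, 0]],
    [40, [0, 0, 0], [0, 0, 0]]
  ]
}}

```text
clock: 26.95
tcp_pos: [454.7, -74.5, 119.4]
ee_rot: [0.741, 0.672, 0.0, 0.0]
contact_force: [-0.1, 1.2, 3.4]
grip_width: 47.9
gripper_force: 21.7
```

```bash
python3 - <<'E'
from h import *
s=ctrl.state(); print(s['clock'],s['tcp_pos'],s['grip_width'],go(648.3,114.6,s['tcp_pos'][2],s))
E
```

```text
26.95 [454.65321683 -74.4849404  119.40238057] 47.91484996003946 (array([2.071e+02, 1.742e+02, 1.000e-01]), array([0.   , 0.   , 0.002]))
```

Call:
{"name": "arm_command", "arguments": {
  "series": [
    [40, [0, 0, -15], [0, 0, 0]],
    [40, [0, 0, -35], [0, 0, 0]],
    [40, [0, 0, -40], [0, 0, 0]],
    [40, [0, 0, -30], [0, 0, 0]],
    [40, [0, 0, -15], [0, 0, 0]]
  ]
}}

```text
clock: 27.45
tcp_pos: [455.3, -74.8, 256.7]
ee_rot: [0.741, 0.672, 0.001, 0.002]
contact_force: [1.0, -1.0, -1.3]
grip_width: 47.8
gripper_force: 21.9
```

Call:
{"name": "arm_command", "arguments": {
  "series": [
    [40, [10, 8, 0], [0, 0, 0]],
    [40, [22, 19, 0], [0, 0, 0]],
    [40, [32, 27, 0], [0, 0, 0]],
    [40, [32, 27, 0], [0, 0, 0]],
    [40, [32, 27, 0], [0, 0, 0]]
  ]
}}

```text
clock: 27.95
tcp_pos: [574.5, 44.4, 250.8]
ee_rot: [0.741, 0.672, -0.001, -0.002]
contact_force: [0.3, -0.5, -1.5]
grip_width: 47.9
gripper_force: 21.9
```

Call:
{"name": "arm_command", "arguments": {
  "series": [
    [40, [32, 27, 0], [0, 0, 0]],
    [40, [26, 22, 0], [0, 0, 0]],
    [40, [14, 11, 0], [0, 0, 0]],
    [40, [7, 6, 0], [0, 0, 0]],
    [40, [0, 0, 0], [0, 0, 0]]
  ]
}}

```text
clock: 28.45
tcp_pos: [647.3, 115.7, 251.2]
ee_rot: [0.74, 0.672, -0.001, -0.001]
contact_force: [0.3, -0.2, -2.9]
grip_width: 47.7
gripper_force: 22.0
```

Call:
{"name": "arm_command", "arguments": {
  "series": [
    [40, [0, 0, 0], [0, 0, 0]],
    [40, [0, 0, 0], [0, 0, 0]],
    [40, [0, 0, 0], [0, 0, 0]],
    [40, [0, 0, 0], [0, 0, 0]],
    [40, [0, 0, 0], [0, 0, 0]]
  ]
}}

```text
clock: 28.95
tcp_pos: [647.8, 114.1, 254.6]
ee_rot: [0.741, 0.671, 0.0, 0.0]
contact_force: [0.1, -0.3, -2.5]
grip_width: 47.8
gripper_force: 22.0
```

```bash
python3 - <<'E'
from h import *
s=ctrl.state(); save('side','s2.png'); print(s['clock'],s['tcp_pos'],s['grip_width'],go(648.3,114.6,137,s))
t=cv2.imread('pics/s2.png'); cv2.imwrite('pics/s2c.png',cv2.resize(t[60:260,150:400],None,fx=3,fy=3,interpolation=2))
E
```

```text
28.95 [647.80637701 114.13053907 254.55420326] 47.81528005565366 (array([  0.5,   0.4, 117.6]), array([ 0.001, -0.   ,  0.001]))
```

View pics/s2c.png

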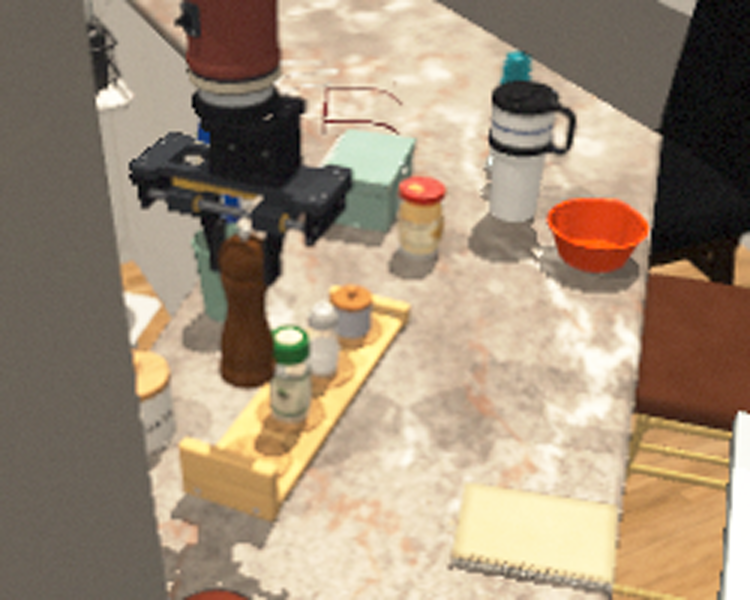

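The mill is held upright above pad 1 and the other three stand in a row. I lower it.

Call:
{"name": "arm_command", "arguments": {
  "series": [
    [40, [0, 0, 32], [0, 0, 0]],
    [40, [0, 0, 38], [0, 0, 0]],
    [40, [0, 0, 30], [0, 0, 0]],
    [40, [0, 0, 12], [0, 0, 0]],
    [40, [0, 0, 4], [0, 0, 0]]
  ]
}}

```text
clock: 29.5
tcp_pos: [646.8, 114.4, 136.5]
ee_rot: [0.741, 0.672, -0.001, -0.001]
contact_force: [-1.0, -0.0, -2.0]
grip_width: 47.9
gripper_force: 22.0
```

Call:
{"name": "arm_command", "arguments": {
  "series": [
    [40, [0, 0, 0.5], [0, 0, 0]],
    [40, [0, 0, 0.5], [0, 0, 0]],
    [40, [0, 0, 0.5], [0, 0, 0]],
    [40, [0, 0, 0], [0, 0, 0]],
    [40, [0, 0, 0], [0, 0, 0]]
  ]
}}

```text
clock: 30.0
tcp_pos: [648.3, 114.6, 137.5]
ee_rot: [0.741, 0.672, 0.0, 0.0]
contact_force: [0.2, 0.6, -2.3]
grip_width: 47.8
gripper_force: 22.0
```

Call:
{"name": "arm_command", "arguments": {
  "series": [
    [40, [0, 0, 0.3], [0, 0, 0]],
    [40, [0, 0, 0.3], [0, 0, 0]],
    [40, [0, 0, 0], [0, 0, 0]],
    [40, [0, 0, 0], [0, 0, 0]],
    [40, [0, 0, 0], [0, 0, 0]]
  ]
}}

```text
clock: 30.5
tcp_pos: [647.9, 114.5, 136.0]
ee_rot: [0.741, 0.672, -0.0, -0.0]
contact_force: [-0.1, -0.7, -2.3]
grip_width: 47.8
gripper_force: 22.0
```

Call:
{"name": "arm_command", "arguments": {
  "series": [
    [40, [0, 0, 0.4], [0, 0, 0]],
    [40, [0, 0, 0.4], [0, 0, 0]],
    [40, [0, 0, 0], [0, 0, 0]],
    [40, [0, 0, 0], [0, 0, 0]],
    [40, [0, 0, 0], [0, 0, 0]]
  ]
}}

```text
clock: 31.0
tcp_pos: [648.0, 114.6, 135.5]
ee_rot: [0.741, 0.672, 0.0, 0.0]
contact_force: [-0.4, 0.7, 0.3]
grip_width: 47.6
gripper_force: 22.0
```

Call:
{"name": "arm_command", "arguments": {
  "series": [
    [40, [0, 0, 0.3], [0, 0, 0]],
    [40, [0, 0, 0.2], [0, 0, 0]],
    [40, [0, 0, 0], [0, 0, 0]],
    [40, [0, 0, 0], [0, 0, 0]],
    [40, [0, 0, 0], [0, 0, 0]]
  ]
}}

```text
clock: 31.5
tcp_pos: [648.2, 114.6, 135.4]
ee_rot: [0.741, 0.672, 0.0, 0.0]
contact_force: [-1.6, -0.0, 5.9]
grip_width: 47.8
gripper_force: 22.1
```

Call:
{"name": "arm_command", "arguments": {
  "series": [
    [87, [0, 0, 0], [0, 0, 0]],
    [87, [0, 0, 0], [0, 0, 0]],
    [87, [0, 0, 0], [0, 0, 0]],
    [87, [0, 0, 0], [0, 0, 0]],
    [87, [0, 0, 0], [0, 0, 0]]
  ]
}}

```text
clock: 32.0
tcp_pos: [647.7, 114.5, 134.4]
ee_rot: [0.741, 0.672, -0.0, -0.0]
contact_force: [0.1, -0.4, -0.3]
grip_width: 80.1
gripper_force: 0.0
```

Call:
{"name": "arm_command", "arguments": {
  "series": [
    [87, [0, 0, -15], [0, 0, 0]],
    [87, [0, 0, -35], [0, 0, 0]],
    [87, [0, 0, -40], [0, 0, 0]],
    [87, [0, 0, -30], [0, 0, 0]],
    [87, [0, 0, -10], [0, 0, 0]]
  ]
}}

```text
clock: 32.5
tcp_pos: [650.0, 114.7, 271.2]
ee_rot: [0.741, 0.672, 0.003, 0.003]
contact_force: [0.9, 0.4, 0.4]
grip_width: 87.2
gripper_force: 0.0
```

Call:
{"name": "arm_command", "arguments": {
  "series": [
    [87, [0, -45, 0], [0, 0, 0]],
    [87, [0, -45, 0], [0, 0, 0]],
    [87, [0, -45, 0], [0, 0, 0]],
    [87, [0, -45, 0], [0, 0, 0]],
    [87, [0, -30, 0], [0, 0, 0]]
  ]
}}

```text
clock: 33.0
tcp_pos: [436.0, 135.3, 264.1]
ee_rot: [0.741, 0.672, -0.001, -0.001]
contact_force: [1.2, -0.7, 1.2]
grip_width: 86.9
gripper_force: 0.0
```

Call:
{"name": "arm_command", "arguments": {
  "series": [
    [87, [0, 0, 0], [0, 0, 0]],
    [87, [0, 0, 0], [0, 0, 0]],
    [87, [0, 0, 0], [0, 0, 0]],
    [87, [0, 0, 0], [0, 0, 0]],
    [87, [0, 0, 0], [0, 0, 0]]
  ]
}}

```text
clock: 33.5
tcp_pos: [439.5, 134.9, 264.5]
ee_rot: [0.741, 0.671, -0.0, -0.0]
contact_force: [0.8, -0.0, 0.2]
grip_width: 86.9
gripper_force: 0.0
```

```bash
python3 - <<'E'
from h import *
save('side','s3.png');save('top','t3.png')
a=cv2.imread('pics/s3.png')[60:260,200:330];b=cv2.imread('pics/t3.png')[120:320,130:390]
cv2.imwrite('pics/e.png',cv2.resize(np.hstack([a,b]),None,fx=2.04,fy=2.9,interpolation=2) if 0 else cv2.resize(np.hstack([a,b]),None,fx=2,fy=2,interpolation=2)); print(ctrl.state()['clock'])
c=cam('top'); m={'mill':(648.3,114.6,186),'jar':(639.5,27.2,122),'salt':(631,-60.4,106),'pot':(622,-148,76)}
for k,v in m.items(): print(k,((proj(c,v)[0]-[130,120])*2+[260,0]).round(), ((proj(cam('side'),v)[0]-[200,60])*2).round())
E
```

```text
33.6
mill [415. 109.] [ 64. 221.]
jar [484. 124.] [ 91. 224.]
salt [548. 133.] [114. 204.]
pot [608. 143.] [134. 192.]
```

View pics/e.png

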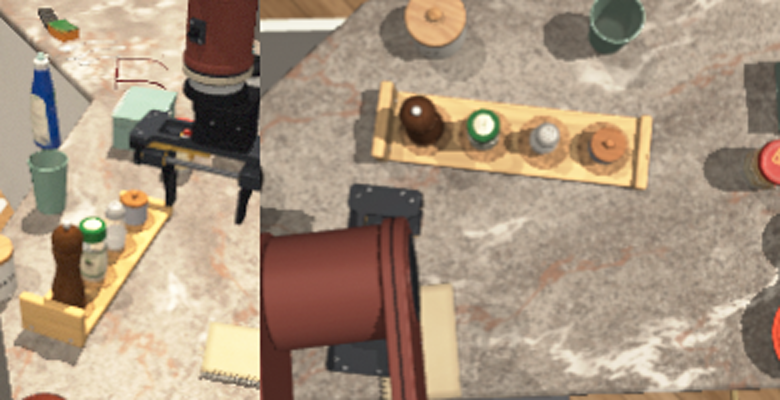

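All four stand upright on the corks in height order, with their tops at (416,110), (484,125), (546,133) and (609,144). Predicted positions were (415,109), (484,124), (548,133) and (608,143). The gripper is clear, so I'm handing in.

```bash
python3 -c "from plant import finish_job; print(finish_job())"
```

```text
the job is handed in; nothing more can be done
None
```

The mill, jar, salt and pot stand upright and released, centred on their pads to within about 3 mm, stepping down from the high cheek to the low; the bystanders were not touched, and I handed in at about 34 s.

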